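# Unpack the stacked tea tray onto its mats

## Task

Lay the tea table from the tray: take the two stacks of containers apart and stand each one upright in the middle of its own mat - the aluminium tea tin on the slate tile, the white sugar canister on the round marble trivet, the honey jar on the disc of the dark wooden paddle board, the jam jar on the terracotta tile, and the little blue cinnamon pot on the cork coaster. They are glass and ceramic, so set each one down rather than dropping it, and let none fall over.

Things in the scene. Friction and masses are not known exactly. Their poses are not given: they have to be found in the camera images.
- tea_tin: Closed square tin of brushed aluminium with a flat flip-top lid (seam, hinge, latch and a green label are flush or stand under 3 mm proud of the x sides); 64 x 64 mm, 70 mm high, 0.15-0.3 kg. One of the two lower containers in the stacks. Origin: centre of its underside; z up when standing. x and y are square to its sides (latch on the -x side).
- sugar_canister: Closed round white ceramic canister with a flat light-wood lid of the same width that stays on; 66 mm diameter, 70 mm high, 0.25-0.5 kg. The other lower container. Origin: centre of its underside; z up when standing.
- honey_jar: Round closed jar, amber glass with a flat brass-coloured screw lid and a paper label; 52 mm diameter, 56 mm high, about 0.18 kg. It stands on the tea tin or on the sugar canister; the cinnamon pot stands on its lid. Origin: centre of its underside; z up when standing.
- jam_jar: Round closed jar, dark red with a flat white screw lid and a paper label; 52 mm diameter, 56 mm high, about 0.18 kg. It stands on whichever lower container the honey jar is not on. Origin: centre of its underside; z up when standing.
- cinnamon_pot: Small round dark blue ceramic pot with a thin white band and a flat cork stopper; 38 mm diameter (stopper 33 mm), 44 mm high, 0.06 kg. It stands on top of the honey jar. Origin: centre of its underside; z up when standing.
- slate_tile: Place of the tea tin: square dark grey slate tile, 90 x 90 mm, 6 mm thick. Fixed. Origin: centre of its underside, on the table; x and y along its edges.
- marble_round: Place of the sugar canister: round pale marble trivet, 92 mm diameter, 10 mm thick. Fixed. Origin: centre of its underside, on the table.
- wood_paddle: Place of the honey jar: small dark wooden paddle board, a disc of 80 mm diameter, 10 mm thick, with a stub of a handle 22 mm wide reaching 63 mm from the centre along +x of its own frame. Fixed. Origin: centre of the disc's underside (not counting the handle), on the table.
- terracotta_tile: Place of the jam jar: square orange-brown terracotta tile, 84 x 84 mm, 8 mm thick. Fixed. Origin: centre of its underside, on the table; x and y along its edges.
- cork_coaster: Place of the cinnamon pot: round light-brown cork coaster, 74 mm diameter, 6 mm thick. Fixed. Origin: centre of its underside, on the table. Surroundings of all these: the two stacks stand about 13 cm apart on a white tray (280 x 180 mm, floor 5 mm thick, rim 20 mm above the table); the five mats lie to the left and right of the tray, at least 12 cm from centre to centre, mixed with two red glasses (62 mm wide, 78 mm high) and a small steel milk jug (68 mm high).
Things that resemble listed ones, but are neither listed nor needed, are in the scene too. Leave any turquoise look-alike of the honey_jar alone.

How it is judged (in metres and radians):
At the end, for the whole second after the job is handed in: Tea tin on slate, sugar canister on marble, honey jar on paddle disc, jam jar on terracotta, cinnamon pot on cork: each upright (within 0.1 rad), released and at rest on its mat's top (within 3 mm), centre within 15 mm of the mat's centre (horizontal distance between tea_tin and slate_tile below 0.015 m and z of tea_tin in the frame of slate_tile between 0.003 and 0.009 m and angle between each of tea_tin, sugar_canister, honey_jar, jam_jar, cinnamon_pot's own z axis and vertical below 0.1 rad and linear speed of each of tea_tin, sugar_canister, honey_jar, jam_jar, cinnamon_pot below 0.02 m/s and angular speed of each of tea_tin, sugar_canister, honey_jar, jam_jar, cinnamon_pot below 0.2 rad/s and horizontal distance between sugar_canister and marble_round below 0.015 m and z of sugar_canister in the frame of marble_round between 0.007 and 0.013 m and horizontal distance between honey_jar and wood_paddle below 0.015 m and z of honey_jar in the frame of wood_paddle between 0.007 and 0.013 m and horizontal distance between jam_jar and terracotta_tile below 0.015 m and z of jam_jar in the frame of terracotta_tile between 0.005 and 0.011 m and horizontal distance between cinnamon_pot and cork_coaster below 0.015 m and z of cinnamon_pot in the frame of cork_coaster between 0.003 and 0.009 m); the robot touches nothing.
It fails at once if a container is knocked over or tipped past about 35 degrees (angle between any of tea_tin, sugar_canister, honey_jar, jam_jar, cinnamon_pot's own z axis and vertical above 0.6 rad).
It fails at once if a container is dropped (falls free, touching nothing, from more than about 2 cm) ((linear speed of tea_tin above 0.6 m/s and contact force between tea_tin and anything else below 0.01 N) or (linear speed of sugar_canister above 0.6 m/s and contact force between sugar_canister and anything else below 0.01 N) or (linear speed of honey_jar above 0.6 m/s and contact force between honey_jar and anything else below 0.01 N) or (linear speed of jam_jar above 0.6 m/s and contact force between jam_jar and anything else below 0.01 N) or (linear speed of cinnamon_pot above 0.6 m/s and contact force between cinnamon_pot and anything else below 0.01 N)).
It also fails if it takes over 109 s, if anything falls off the work surface, if the arm or the gripper's body presses on something with over 40 N, if the wrist force passes 120 N, or if a joint passes its speed limit or range.

## Robot

A 6-joint arm with a two-finger parallel gripper is mounted at the origin on the work surface. World frame = base frame: x ahead of the robot, y to its left, z up, the work surface at z = 0. Lengths are in m, angles in degrees, forces in N, time in s.
With the tool pointing down it reaches from about 0.375 to 0.975 m from the base axis. Payload 3.8 kg.
Tool frame: the origin (TCP) lies on the centre line of the jaws, within the pads' length; the fingertips stand r.tcp_to_tips ahead of it and the grasp point (between the pads) lies 8 mm behind it (r.tcp_to_tips is the distance from the TCP to the fingertips, in m); z points along the fingers, y is the direction in which the jaws open and shut (so a half turn about z gives the same grasp; the last joint's range is limited). The gripper opens to 88 mm and grips with 3 to 60 N. Pads are 18 mm wide; open, the fingers measure 123 mm over their backs; the gripper's body (75 mm by 187 mm) begins 45 mm behind the grasp point.
Start: joints at [-69.723, 15.12, 91.902, -0, 72.978, -2.114], TCP at [0.257, -0.624, 0.25] pointing down, gripper open.
Joint ranges: [-150.88, 150.88], [-54.13, 125.18], [17.81, 147.31], [-75.09, 255.09], [0, 152.58], [-146.25, 146.25]. Speed limits (degrees/s): [147.25, 147.25, 180, 180, 180, 180].

## Interface

Orientations are given as [roll, pitch, yaw] about the fixed x, y, z axes, in that order (R = Rz(yaw) Ry(pitch) Rx(roll)).
In Python, from bench import r, capture, models gives the robot as it stands. The module is installed in compiled form; this text tells all that it offers.
- The arm moves only by the tool drive_tool, never from a script. Its argument "series" is a list that holds one entry, the list of rows, each a list of 7 numbers: the shift along the world's x, y, z in units of 50 mm (1.0 is 50 mm), then the turn, a rotation vector about the world's x, y, z in units of 5 degrees (1.0 is 5 degrees), then the gripper command: -1 is fully open, 1 is shut, values between are in proportion. A call has 1 to 20 rows; each row shifts and turns the commanded pose from where the row before left it; what a row does not reach is not made up. A row lasts 1/10 s, in which the tool goes at most 50 mm and 8.59 degrees, less where a joint would pass 70% of its speed; a pose out of reach is approached as far as the arm can. A call is refused whole if a number of a shift passes 1 or a number of a turn 1, either way. A call with a gripper value outside its range is refused whole. The fingers move at their own pace and stop on an object; "force" is the grip in N (left out, the last holds). Time passes only in rows, so rows that do not move let the fingers close. It gives the time, the measured TCP pose, the force and the opening at its end, in the units of the state.
- r.sense(): the state, without advancing time (a new reading comes with each control period).
- capture(name): name is "scene" or "top" or "wrist"; returns a dict with "color" (480x640x3 uint8, blue, green, red), "range_z" (480x640 float32, m along the optical axis (not along the pixel's ray), 0 where there is no reading), "intrinsics" (3x3 intrinsics, pixels), "rvec" (rotation vector, rad) and "tvec" (3), from world to camera coordinates, as OpenCV has them; the wrist camera has in their place "hand_eye" (4x4, takes a point from camera to tool coordinates, whose origin is the TCP and whose axes are the flange's). Camera axes: x right, y down, z forward; pixel columns grow to the right and rows downward; lengths in m; the calibration is good to about 2 mm. A picture is of the moment at which its call begins: read the wrist's pose just before it.
- r.finish_job(): hands the job in, once; it reports no verdict.
Trained networks look in the newest picture that a camera, given by its name, has taken for a name from the list of things; names that differ only in an ending like _2 or _b are one class to them, and where a whole thing is asked for, a point or a joint stands for the part that bears it (a point fixed in the world has none). Each returns a list of dicts, best first, with "conf" (0 to 1); they miss things now and then, are a little off and sometimes report something else, mostly with a low value. They report only what shows in the picture. A call takes as long as a camera call. They do not tell look-alikes from the thing itself.
- models.regions_of(camera, query): "mask" (480x640 bool, what is visible of it) and "at" ([column, row] in pixels, amid what is visible of it).
- models.mark_of(camera, query): "at" ([column, row] in pixels: a listed point, or the origin of a listed thing).
The state is a dict: "time": time; "qpos": joint angles; "joint_vel": joint speeds; "tau": joint torques, N m; "tool_pos": TCP position; "tcp_rot": TCP orientation; "ft_force": force on the tool from outside, world axes, zero at the start; "torque": the same for the moment, N m; "width": finger opening in m.
Only numpy, scipy, OpenCV 4.12 (cv2) and the standard library are available. Lean on these libraries where they do the work, as an engineer would, in place of code of your own. Each camera call takes 0.05 s, during which the arm holds its last target. There are 200 camera calls.

## Working session

There is one attempt and no reset: what is moved stays moved. The work goes in short steps, Python scripts to look and compute and a tool call to move; the robot and the scene stay as the last step left them, time stands still between calls to the robot, and variables do not carry over. Pictures are saved under pics/ and viewed, about 12 in all and at most 16, crops included, and the job is handed in when it is done.

Besides the shell and the picture viewer there is one more tool, called after "Emit:" as name(argument=value, ...) on one line, values as JSON. drive_tool: Moves the arm, as the interface text tells. Its arguments: {"type":"object","properties":{"series":{"type":"array"},"force":{"type":"number"}},"required":["series"]}

```bash
mkdir -p pics; cat > h.py <<'E'
import numpy as np, cv2
from bench import r, capture, models
def cam(name):
    s=r.sense(); c=capture(name); K=c["intrinsics"]
    if "rvec" in c:
        R=cv2.Rodrigues(np.array(c["rvec"],float))[0]; t=np.array(c["tvec"],float).ravel()
        T=np.eye(4); T[:3,:3]=R.T; T[:3,3]=-R.T@t
    else:
        from scipy.spatial.transform import Rotation as Ro
        W=np.eye(4); W[:3,:3]=Ro.from_euler('xyz',s["tcp_rot"],degrees=True).as_matrix(); W[:3,3]=s["tool_pos"]
        T=W@np.array(c["hand_eye"])
    z=c["range_z"].astype(float); v,u=np.mgrid[:480,:640]
    P=np.stack([(u-K[0,2])/K[0,0]*z,(v-K[1,2])/K[1,1]*z,z],-1)
    Pw=P@T[:3,:3].T+T[:3,3]; Pw[z==0]=np.nan
    return c,Pw,T
E
python3 - <<'E'
from h import *
print(r.sense(), r.tcp_to_tips)
names="tea_tin sugar_canister honey_jar jam_jar cinnamon_pot slate_tile marble_round wood_paddle terracotta_tile cork_coaster".split()
for cn in("top","scene"):
    c,Pw,T=cam(cn); cv2.imwrite(f"pics/{cn}0.png",c["color"]); print(cn,T.round(3).tolist())
    for n in names:
        for d in models.regions_of(cn,n)[:3]:
            m=d["mask"]; p=Pw[m]; p=p[~np.isnan(p[:,0])]
            print(n,round(d["conf"],2),np.round(d["at"]),m.sum(),np.median(p,0).round(3),np.percentile(p,2,0).round(3),np.percentile(p,98,0).round(3))
E
```

```text
{'time': 0.0, 'qpos': array([-6.97224909e+01,  1.51693448e+01,  9.19779700e+01, -3.07169686e-04,
        7.29775417e+01, -2.11645222e+00]), 'joint_vel': array([-0.0084404 , -0.08274631,  0.00604476,  0.00804043,  0.0787985 ,
       -0.07564728]), 'tau': array([ 2.81113382e-03, -5.02102983e+01, -3.56875992e+01,  7.30980118e-02,
        2.93510291e-02, -1.55690946e-04]), 'tool_pos': array([ 0.25689961, -0.62348599,  0.24841674]), 'tcp_rot': array([-1.79875218e+02, -4.31771187e-03,  2.23940469e+01]), 'ft_force': array([-0.13855388,  0.27488004, -0.01859291]), 'torque': array([-0.03405943, -0.00778914, -0.03058473]), 'width': 0.08822512284108366} 0.011
top [[0.002, -0.985, 0.173, 0.314], [-1.0, -0.004, -0.009, -0.001], [0.01, -0.173, -0.985, 0.976], [0.0, 0.0, 0.0, 1.0]]
tea_tin 0.71 [314. 253.] 388 [ 0.453 -0.004  0.074] [ 0.441 -0.047  0.024] [0.502 0.021 0.079]
sugar_canister 0.56 [319. 189.] 484 [ 0.593 -0.012  0.071] [ 0.584 -0.044  0.007] [0.617 0.018 0.083]
honey_jar 0.72 [364. 315.] 591 [ 0.337 -0.103  0.056] [ 0.313 -0.13  -0.   ] [ 0.362 -0.079  0.06 ]
honey_jar 0.65 [253. 312.
[... 1645 characters left out ...]
7 0.135]
cinnamon_pot 0.66 [319. 232.] 361 [ 0.483 -0.027  0.165] [ 0.461 -0.036  0.132] [ 0.494 -0.006  0.178]
slate_tile 0.87 [431. 208.] 770 [0.597 0.347 0.007] [0.55  0.303 0.   ] [0.64  0.395 0.011]
marble_round 0.6 [225. 382.] 1508 [ 0.462 -0.371  0.011] [ 0.42  -0.411  0.004] [ 0.502 -0.328  0.014]
marble_round 0.41 [321. 271.] 700 [ 0.496 -0.041  0.056] [ 0.456 -0.051  0.015] [0.513 0.015 0.078]
wood_paddle 0.82 [268. 325.] 1009 [ 0.452 -0.205  0.011] [ 0.41  -0.242  0.001] [ 0.507 -0.168  0.014]
terracotta_tile 0.79 [386. 189.] 557 [0.454 0.358 0.009] [0.409 0.318 0.003] [0.497 0.403 0.013]
cork_coaster 0.59 [416. 239.] 472 [0.61  0.212 0.007] [0.576 0.179 0.002] [0.643 0.247 0.011]
```

```bash
python3 - <<'E'
import cv2
a=cv2.imread("pics/top0.png");b=cv2.imread("pics/scene0.png")
cv2.imwrite("pics/v1.png",cv2.resize(a[120:400,100:560],None,fx=1.7,fy=1.7,interpolation=cv2.INTER_CUBIC))
cv2.imwrite("pics/v2.png",cv2.resize(b[140:440,180:480],(800,600)[::-1] and (600,600),interpolation=cv2.INTER_CUBIC))
E
```

```text
(no output)
```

View pics/v1.png

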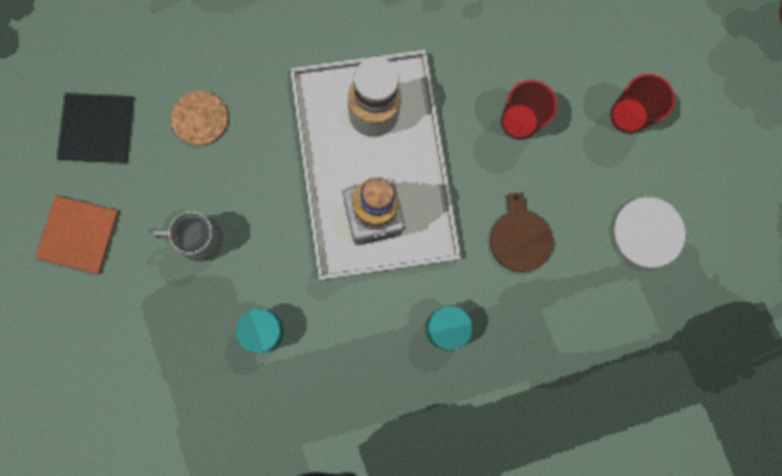

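View pics/v2.png

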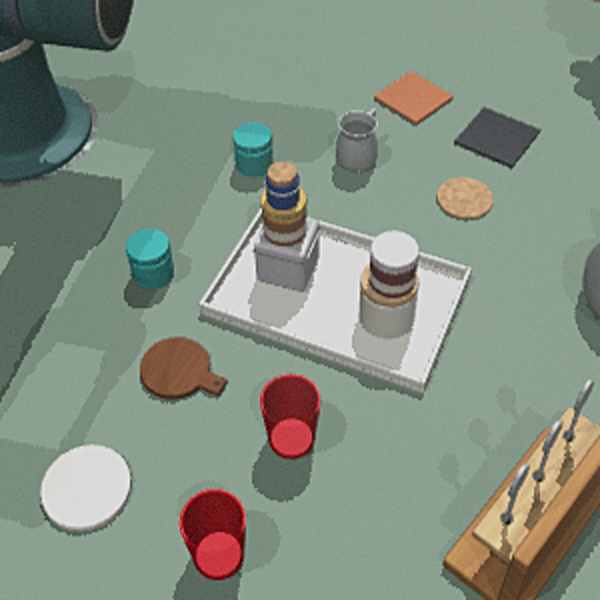

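The near stack (x≈0.47) is tin, honey and cinnamon. The far stack (x≈0.62) is canister and jam. Honey candidates in the top image are turquoise at (253,312) and (364,315), which I reject, and the amber one at (319,248), which I choose. Next I measure precisely and check that choice in a close crop.

```bash
cat >> h.py <<'E'
def circ(p):
    x,y=p[:,0],p[:,1]; h=cv2.convexHull(p[:,:2].astype(np.float32)*1000)
    return [np.round(v/1000,4) if not isinstance(v,tuple) else tuple(np.round(np.array(v)/1000,4)) for v in cv2.minEnclosingCircle(h)]
def top_of(Pw,x,y,rad,z0,z1):
    m=(np.hypot(Pw[...,0]-x,Pw[...,1]-y)<rad)&(Pw[...,2]>z0)&(Pw[...,2]<z1)
    return m,Pw[m]
E
python3 - <<'E'
from h import *
for cn in("top","scene"):
    c,Pw,T=cam(cn); print(cn)
    for n,x,y,rad,z0,z1 in [("cin",.475,-.016,.035,.168,.19),("honey",.475,-.016,.04,.125,.138),("tin",.475,-.016,.06,.068,.083),
      ("jam",.62,-.013,.04,.125,.14),("sug",.62,-.013,.06,.066,.083),("slate",.595,.35,.075,.0035,.012),("marb",.46,-.366,.075,.006,.018),("padd",.452,-.202,.075,.006,.018),("terr",.454,.362,.07,.004,.015),("cork",.61,.212,.06,.0035,.012)]:
        m,p=top_of(Pw,x,y,rad,z0,z1)
        if len(p)<5: print(n,len(p)); continue
        rc=cv2.minAreaRect((p[:,:2]*1000).astype(np.float32))
        print(n,len(p),"mid",((np.percentile(p,1,0)+np.percentile(p,99,0))/2).round(4),"circ",circ(p),"rect",np.round(rc[0],1),np.round(rc[1],1),round(rc[2],1))
    for n in ["cork_coaster","slate_tile","tea_tin","honey_jar","jam_jar"]:
        print(n,[(np.round(d["at"]),round(d["conf"],2)) for d in models.mark_of(cn,n)[:3]])
    if cn=="top": K=c["intrinsics"]; print(K)
a=cv2.imread("pics/scene0.png")[190:340,270:430]
cv2.imwrite("pics/v3.png",cv2.resize(a,None,fx=4,fy=4,interpolation=cv2.INTER_CUBIC))
E
```

```text
top
cin 266 mid [ 0.4756 -0.0152  0.1735] circ [(np.float64(0.4753), np.float64(-0.0161)), np.float64(0.0173)] rect [475.6 -15.7] [32.8 31.6] 43.7
honey 212 mid [ 0.4741 -0.0132  0.1319] circ [(np.float64(0.4761), np.float64(-0.0139)), np.float64(0.0266)] rect [473. -13.] [52.6 45.5] 72.6
tin 326 mid [ 0.477  -0.0129  0.0745] circ [(np.float64(0.4773), np.float64(-0.0129)), np.float64(0.0421)] rect [476.5 -12.8] [64.4 64. ] 13.2
jam 547 mid [ 0.6196 -0.0139  0.1311] circ [(np.float64(0.6195), np.float64(-0.014)), np.float64(0.0268)] rect [620.1 -14.6] [51.2 52. ] 85.6
sug 280 mid [ 0.6067 -0.0127  0.0749] circ [(np.float64(0.6159), np.float64(-0.0129)), np.float64(0.0328)] rect [607.2 -12. ] [65.3 47.1] 84.2
slate 1739 mid [0.5933 0.3528 0.0073] circ [(np.float64(0.5949), np.float64(0.3499)), np.float64(0.0746)] rect [594.4 352.1] [147.7 141.8] 29.5
marb 1374 mid [ 0.4599 -0.366   0.0105] circ [(np.float64(0.4612), np.float64(-0.3534)), np.float64(0.0587)] rect [ 454.8 -362.9] [ 90.8 103.9] 57.6
padd 1155 mid [ 0.4587 -0.2014  0.0107] circ [(np.float64(0.4533), np.float64(-0.2083)), 
[... 1727 characters left out ...]
d [ 0.4593 -0.2053  0.0105] circ [(np.float64(0.4581), np.float64(-0.2042)), np.float64(0.0523)] rect [ 454.8 -200.7] [94.8 84.3] 42.0
terr 616 mid [0.4547 0.3646 0.0089] circ [(np.float64(0.454), np.float64(0.3618)), np.float64(0.0698)] rect [455.9 364.7] [130.6 131. ] 61.5
cork 501 mid [0.6058 0.2155 0.0074] circ [(np.float64(0.6093), np.float64(0.213)), np.float64(0.059)] rect [608.4 214.1] [113.5 111.5] 4.3
cork_coaster [(array([413., 240.]), 0.56)]
slate_tile [(array([429., 207.]), 0.82)]
tea_tin [(array([321., 278.]), 0.95)]
honey_jar [(array([256., 276.]), 0.82), (array([322., 257.]), 0.75), (array([306., 222.]), 0.67)]
jam_jar [(array([375., 283.]), 0.9), (array([429., 208.]), 0.75)]
```

View pics/v3.png

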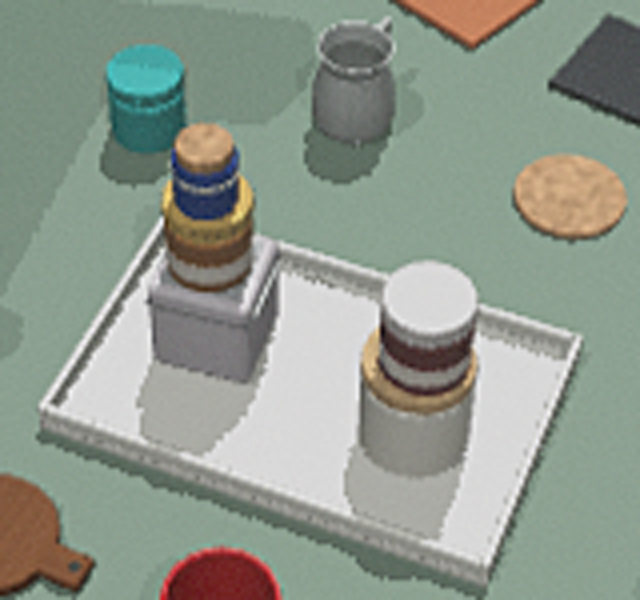

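The crop confirms it: blue pot on amber honey jar on tin at crop (205,175)/(210,245)/(210,320), and jam on canister at (430,330). Now I move above the pot.

Emit:
drive_tool(series=[[[0.273, 0.757, 0, 0, 0, -0.28, -1], [0.273, 0.757, 0, 0, 0, -0.28, -1], [0.273, 0.757, 0, 0, 0, -0.28, -1], [0.273, 0.757, 0, 0, 0, -0.28, -1], [0.273, 0.757, 0, 0, 0, -0.28, -1], [0.273, 0.757, 0, 0, 0, -0.28, -1], [0.273, 0.757, 0, 0, 0, -0.28, -1], [0.273, 0.757, 0, 0, 0, -0.28, -1], [0.273, 0.757, 0, 0, 0, -0.28, -1], [0.273, 0.757, 0, 0, 0, -0.28, -1], [0.273, 0.757, 0, 0, 0, -0.28, -1], [0.273, 0.757, 0, 0, 0, -0.28, -1], [0.273, 0.757, 0, 0, 0, -0.28, -1], [0.273, 0.757, 0, 0, 0, -0.28, -1], [0.273, 0.757, 0, 0, 0, -0.28, -1], [0.273, 0.757, 0, 0, 0, -0.28, -1], [0, 0, 0, 0, 0, 0, -1], [0, 0, 0, 0, 0, 0, -1]]], force=10)

```text
time: 3.5
tool_pos: [0.4756, -0.0178, 0.2498]
tcp_rot: [180.0, 0.0, 0.2]
ft_force: [0.5, 0.6, 0.3]
width: 0.088
```

```bash
python3 - <<'E'
from h import *
c,Pw,T=cam("wrist"); cv2.imwrite("pics/w1.png",c["color"])
for n,x,y,rad,z0,z1 in [("cin",.475,-.016,.035,.166,.19),("honey",.475,-.016,.04,.122,.14),("tin",.475,-.016,.06,.066,.083),("jam",.62,-.013,.04,.122,.14),("sug",.62,-.013,.06,.066,.083)]:
    m,p=top_of(Pw,x,y,rad,z0,z1)
    if len(p)>5: print(n,len(p),((np.percentile(p,1,0)+np.percentile(p,99,0))/2).round(4),circ(p),cv2.minAreaRect((p[:,:2]*1000).astype(np.float32)))
E
```

```text
cin 3259 [ 0.4764 -0.0163  0.1715] [(np.float64(0.476), np.float64(-0.0163)), np.float64(0.0186)] ((476.54248046875, -16.81711196899414), (35.91238021850586, 34.63460922241211), 55.20448303222656)
honey 1794 [ 0.482  -0.0151  0.131 ] [(np.float64(0.4751), np.float64(-0.015)), np.float64(0.0266)] ((481.04742431640625, -14.522809982299805), (40.801116943359375, 52.7852668762207), 5.308929920196533)
tin 2216 [ 0.4851 -0.0135  0.0737] [(np.float64(0.4772), np.float64(-0.014)), np.float64(0.042)] ((477.2927551269531, -13.503227233886719), (62.75872802734375, 64.2021255493164), 13.270228385925293)
jam 1781 [ 0.5995 -0.0153  0.1279] [(np.float64(0.6066), np.float64(-0.016)), np.float64(0.023)] ((599.5145263671875, -16.348844528198242), (14.445894241333008, 45.974910736083984), 2.456749200820923)
sug 2200 [ 0.6004 -0.0143  0.0747] [(np.float64(0.6148), np.float64(-0.0142)), np.float64(0.0328)] ((600.6243286132812, -14.279598236083984), (36.1265869140625, 65.38299560546875), 0.22390173375606537)
```

Emit:
drive_tool(series=[[[0, 0, -0.4, 0, 0, 0, -1], [0, 0, -0.5, 0, 0, 0, -1], [0, 0, -0.4, 0, 0, 0, -1], [0, 0, -0.3, 0, 0, 0, -1], [0, 0, -0.2, 0, 0, 0, -1], [0, 0, -0.2, 0, 0, 0, -1], [0, 0, 0, 0, 0, 0, -1]]])

```text
time: 4.25
tool_pos: [0.4746, -0.0191, 0.1486]
tcp_rot: [-180.0, 0.1, -0.1]
ft_force: [-0.0, -0.2, -0.1]
width: 0.0882
```

Emit:
drive_tool(series=[[[0, 0.04, 0, 0, 0, 0, -0.3], [0, 0, 0, 0, 0, 0, 0], [0, 0, 0, 0, 0, 0, 0.05], [0, 0, 0, 0, 0, 0, 0.15], [0, 0, 0, 0, 0, 0, 0.3], [0, 0, 0, 0, 0, 0, 0.6], [0, 0, 0, 0, 0, 0, 1], [0, 0, 0, 0, 0, 0, 1], [0, 0, 0, 0, 0, 0, 1]]], force=10)

```text
time: 5.15
tool_pos: [0.4756, -0.0165, 0.1498]
tcp_rot: [-180.0, -0.0, -0.0]
ft_force: [-0.7, 0.1, 0.8]
width: 0.0377
```

Emit:
drive_tool(series=[[[0, 0, 0.2, 0, 0, 0, 1], [0, 0, 0.5, 0, 0, 0, 1], [0, 0, 0.5, 0, 0, 0, 1], [0.335, 0.574, 0, 0, 0, 0, 1], [0.335, 0.574, 0, 0, 0, 0, 1], [0.335, 0.574, 0, 0, 0, 0, 1], [0.335, 0.574, 0, 0, 0, 0, 1], [0.335, 0.574, 0, 0, 0, 0, 1], [0.335, 0.574, 0, 0, 0, 0, 1], [0.335, 0.574, 0, 0, 0, 0, 1], [0.335, 0.574, 0, 0, 0, 0, 1], [0, 0, -0.4, 0, 0, 0, 1], [0, 0, -0.6, 0, 0, 0, 1], [0, 0, -0.6, 0, 0, 0, 1], [0, 0, -0.6, 0, 0, 0, 1], [0, 0, -0.6, 0, 0, 0, 1], [0, 0, -0.3, 0, 0, 0, 1], [0, 0, -0.1, 0, 0, 0, 1], [0, 0, 0, 0, 0, 0, 1]]])

```text
time: 7.05
tool_pos: [0.6096, 0.2131, 0.0497]
tcp_rot: [180.0, 0.0, -0.0]
ft_force: [-0.4, -1.2, -0.3]
width: 0.0375
```

Emit:
drive_tool(series=[[[0, 0, -0.2, 0, 0, 0, 1], [0, 0, -0.15, 0, 0, 0, 1], [0, 0, -0.06, 0, 0, 0, 1], [0, 0, -0.04, 0, 0, 0, 1], [0, 0, -0.03, 0, 0, 0, 1], [0, 0, 0, 0, 0, 0, 1]]])

```text
time: 7.65
tool_pos: [0.6095, 0.2131, 0.0257]
tcp_rot: [-180.0, 0.0, -0.0]
ft_force: [-0.5, 0.8, -0.7]
width: 0.0377
```

Emit:
drive_tool(series=[[[0, 0, -0.02, 0, 0, 0, 1], [0, 0, 0, 0, 0, 0, 1]]])

```text
time: 7.85
tool_pos: [0.6097, 0.2132, 0.0249]
tcp_rot: [-180.0, -0.0, -0.0]
ft_force: [0.1, 0.3, -0.7]
width: 0.0376
```

Emit:
drive_tool(series=[[[0, 0, 0, 0, 0, 0, 0.05], [0, 0, 0, 0, 0, 0, 0], [0, 0, 0, 0, 0, 0, -0.3], [0, 0, 0, 0, 0, 0, -0.5], [0, 0, 0.2, 0, 0, 0, -0.5], [0, 0, 0.6, 0, 0, 0, -0.5], [0, 0, 0.9, 0, 0, 0, -1], [0, 0, 0.9, 0, 0, 0, -1], [0, 0, 0.7, 0, 0, 0, -1], [-0.335, -0.57, 0.1, 0, 0, 0, -1], [-0.335, -0.57, 0, 0, 0, 0, -1], [-0.335, -0.57, 0, 0, 0, 0, -1], [-0.335, -0.57, 0, 0, 0, 0, -1], [-0.335, -0.57, 0, 0, 0, 0, -1], [-0.335, -0.57, 0, 0, 0, 0, -1], [-0.335, -0.57, 0, 0, 0, 0, -1], [-0.335, -0.57, 0, 0, 0, 0, -1], [0, 0, 0, 0, 0, 0, -1]]])

```text
time: 9.65
tool_pos: [0.4737, -0.0172, 0.1953]
tcp_rot: [179.9, 0.0, -0.2]
ft_force: [-0.1, 0.3, 0.3]
width: 0.0882
```

```bash
python3 - <<'E'
from h import *
print(r.sense()["tool_pos"])
for cn in ("wrist","top","scene"):
    c,Pw,T=cam(cn); cv2.imwrite(f"pics/{cn}1.png",c["color"])
    for n,x,y,rad,z0,z1 in [("honey",.475,-.016,.04,.124,.14),("cin",.6095,.213,.035,.042,.06)]:
        m,p=top_of(Pw,x,y,rad,z0,z1)
        if len(p)>5: print(cn,n,len(p),((np.percentile(p,1,0)+np.percentile(p,99,0))/2).round(4),circ(p))
E
```

```text
[ 0.47373937 -0.01722461  0.19530216]
wrist honey 7928 [ 0.4757 -0.0152  0.1295] [(np.float64(0.4749), np.float64(-0.0152)), np.float64(0.0267)]
top honey 262 [ 0.4617 -0.0141  0.1304] [(np.float64(0.4718), np.float64(-0.014)), np.float64(0.0258)]
top cin 212 [0.6096 0.2146 0.0486] [(np.float64(0.6086), np.float64(0.2146)), np.float64(0.0177)]
scene honey 332 [ 0.4763 -0.0168  0.1301] [(np.float64(0.4749), np.float64(-0.0161)), np.float64(0.0277)]
scene cin 128 [0.6105 0.2122 0.0487] [(np.float64(0.6108), np.float64(0.2142)), np.float64(0.0206)]
```

Emit:
drive_tool(series=[[[0, 0, -0.3, 0, 0, 0, -1], [0, 0, -0.5, 0, 0, 0, -1], [0, 0, -0.5, 0, 0, 0, -1], [0, 0, -0.36, 0, 0, 0, -1], [0, 0, -0.2, 0, 0, 0, -1], [0, 0, -0.1, 0, 0, 0, -1], [0, 0, 0, 0, 0, 0, -0.5], [0, 0, 0, 0, 0, 0, -0.25], [0, 0, 0, 0, 0, 0, -0.15], [0, 0, 0, 0, 0, 0, 0], [0, 0, 0, 0, 0, 0, 0.5], [0, 0, 0, 0, 0, 0, 1], [0, 0, 0, 0, 0, 0, 1]]], force=15)

```text
time: 11.1
tool_pos: [0.476, -0.0151, 0.0974]
tcp_rot: [180.0, -0.1, -0.0]
ft_force: [-1.6, -0.2, 4.8]
width: 0.0517
```

Emit:
drive_tool(series=[[[0, 0, 0.2, 0, 0, 0, 1], [0, 0, 0.4, 0, 0, 0, 1], [0, 0, 0.4, 0, 0, 0, 1], [-0.04, -0.26, 0, 0, 0, 0, 1], [-0.07, -0.5, 0, 0, 0, 0, 1], [-0.07, -0.5, 0, 0, 0, 0, 1], [-0.07, -0.5, 0, 0, 0, 0, 1], [-0.07, -0.5, 0, 0, 0, 0, 1], [-0.07, -0.5, 0, 0, 0, 0, 1], [-0.07, -0.5, 0, 0, 0, 0, 1], [-0.05, -0.5, 0, 0, 0, 0, 1], [0, 0, -0.3, 0, 0, 0, 1], [0, 0, -0.5, 0, 0, 0, 1], [0, 0, -0.5, 0, 0, 0, 1], [0, 0, -0.4, 0, 0, 0, 1], [0, 0, -0.2, 0, 0, 0, 1], [0, 0, -0.1, 0, 0, 0, 1], [0, 0, 0, 0, 0, 0, 1]]])

```text
time: 12.9
tool_pos: [0.4494, -0.2029, 0.0461]
tcp_rot: [-180.0, 0.1, -0.0]
ft_force: [-0.0, -0.1, -1.2]
width: 0.0517
```

Emit:
drive_tool(series=[[[0, 0, -0.14, 0, 0, 0, 1], [0, 0, -0.06, 0, 0, 0, 1], [0, 0, -0.04, 0, 0, 0, 1], [0, 0, -0.02, 0, 0, 0, 1], [0, 0, 0, 0, 0, 0, 1], [0, 0, 0, 0, 0, 0, 1]]])

```text
time: 13.5
tool_pos: [0.4501, -0.2029, 0.0339]
tcp_rot: [180.0, -0.0, -0.0]
ft_force: [-0.1, 0.5, -2.5]
width: 0.0514
```

Emit:
drive_tool(series=[[[0, 0, -0.02, 0, 0, 0, 1], [0, 0, -0.01, 0, 0, 0, 1], [0, 0, 0, 0, 0, 0, 1]]])

```text
time: 13.8
tool_pos: [0.4501, -0.203, 0.0324]
tcp_rot: [180.0, -0.0, -0.0]
ft_force: [-0.8, 0.3, 0.5]
width: 0.0521
```

Emit:
drive_tool(series=[[[0, 0, 0, 0, 0, 0, -0.22], [0, 0, 0, 0, 0, 0, -0.3], [0, 0, 0, 0, 0, 0, -0.6], [0, 0, 0, 0, 0, 0, -0.6], [0, 0, 0.2, 0, 0, 0, -0.6], [0, 0, 0.6, 0, 0, 0, -0.8], [0, 0, 0.8, 0, 0, 0, -1], [0, 0, 0.7, 0, 0, 0, -1], [0.068, 0.471, 0, 0, 0, 0.34, -1], [0.068, 0.471, 0, 0, 0, 0.34, -1], [0.068, 0.471, 0, 0, 0, 0.34, -1], [0.068, 0.471, 0, 0, 0, 0.34, -1], [0.068, 0.471, 0, 0, 0, 0.34, -1], [0.068, 0.471, 0, 0, 0, 0.34, -1], [0.068, 0.471, 0, 0, 0, 0.34, -1], [0.068, 0.471, 0, 0, 0, 0.34, -1], [0, 0, 0, 0, 0, 0, -1], [0, 0, 0, 0, 0, 0, -1]]])

```text
time: 15.6
tool_pos: [0.4773, -0.0144, 0.1477]
tcp_rot: [180.0, -0.0, 13.7]
ft_force: [0.1, 0.3, 0.4]
width: 0.0883
```

```bash
python3 - <<'E'
from h import *
print(r.sense()["tool_pos"])
for cn in ("wrist","top","scene"):
    c,Pw,T=cam(cn); cv2.imwrite(f"pics/{cn}2.png",c["color"])
    for n,x,y,rad,z0,z1 in [("tin",.477,-.014,.055,.068,.083),("honey",.45,-.203,.035,.061,.075)]:
        m,p=top_of(Pw,x,y,rad,z0,z1)
        if len(p)>5: print(cn,n,len(p),((np.percentile(p,1,0)+np.percentile(p,99,0))/2).round(4),circ(p),cv2.minAreaRect((p[:,:2]*1000).astype(np.float32)))
E
```

```text
[ 0.47732141 -0.0144358   0.14774174]
wrist tin 13365 [ 0.4779 -0.0133  0.0734] [(np.float64(0.4769), np.float64(-0.0136)), np.float64(0.0423)] ((475.95550537109375, -13.881500244140625), (65.82267761230469, 64.22662353515625), 13.223652839660645)
top tin 457 [ 0.4607 -0.0165  0.0745] [(np.float64(0.4621), np.float64(-0.0162)), np.float64(0.0335)] ((459.950439453125, -16.683284759521484), (30.535829544067383, 63.9354133605957), 13.45546817779541)
top honey 510 [ 0.4499 -0.2002  0.0665] [(np.float64(0.45), np.float64(-0.2001)), np.float64(0.0263)] ((449.9972839355469, -199.92141723632812), (51.19264602661133, 50.83975601196289), 65.48458862304688)
scene tin 504 [ 0.4807 -0.0162  0.0741] [(np.float64(0.4771), np.float64(-0.0149)), np.float64(0.0417)] ((475.8003845214844, -15.675285339355469), (66.34575653076172, 65.64783477783203), 13.861457824707031)
scene honey 390 [ 0.4495 -0.203   0.0659] [(np.float64(0.4498), np.float64(-0.2024)), np.float64(0.0268)] ((449.38531494140625, -202.57174682617188), (50.658145904541016, 52.22050476074219), 33.90333557128906)
```

Emit:
drive_tool(series=[[[0, 0, -0.3, 0, 0, 0, -1], [0, 0, -0.5, 0, 0, 0, -1], [0, 0, -0.5, 0, 0, 0, -1], [0, 0, -0.4, 0, 0, 0, -1], [0, 0, -0.25, 0, 0, 0, -1], [0, 0, -0.1, 0, 0, 0, -1], [0, 0, 0, 0, 0, 0, -0.7], [0, 0, 0, 0, 0, 0, -0.5], [0, 0, 0, 0, 0, 0, -0.42], [0, 0, 0, 0, 0, 0, -0.3], [0, 0, 0, 0, 0, 0, 0.2], [0, 0, 0, 0, 0, 0, 1], [0, 0, 0, 0, 0, 0, 1]]], force=20)

```text
time: 17.05
tool_pos: [0.4782, -0.0146, 0.0458]
tcp_rot: [180.0, -0.1, 13.6]
ft_force: [-0.9, 0.0, 6.5]
width: 0.0635
```

Emit:
drive_tool(series=[[[0, 0, 0.2, 0, 0, 0, 1], [0, 0, 0.5, 0, 0, 0, 1], [0, 0, 0.7, 0, 0, 0, 1], [0, 0.1, 0.6, 0, 0, 0, 1], [0.1, 0.3, 0, 0, 0, 0, 1], [0.2, 0.6, 0, 0, 0, 0, 1], [0.2, 0.6, 0, 0, 0, 0, 1], [0.2, 0.6, 0, 0, 0, 0, 1], [0.2, 0.6, 0, 0, 0, 0, 1], [0.2, 0.6, 0, 0, 0, 0, 1], [0.2, 0.6, 0, 0, 0, 0, 1], [0.2, 0.6, 0, 0, 0, 0, 1], [0.2, 0.6, 0, 0, 0, 0, 1], [0.2, 0.6, 0, 0, 0, 0, 1], [0.2, 0.6, 0, 0, 0, 0, 1], [0.2, 0.6, 0, 0, 0, 0, 1], [0.05, 0.28, -0.2, 0, 0, 0, 1], [0, 0, -0.4, 0, 0, 0, 1], [0, 0, -0.4, 0, 0, 0, 1], [0, 0, 0, 0, 0, 0, 1]]])

```text
time: 19.05
tool_pos: [0.5908, 0.3472, 0.0894]
tcp_rot: [179.8, 0.6, 13.6]
ft_force: [-0.3, -0.8, -3.1]
width: 0.0638
```

Emit:
drive_tool(series=[[[0, 0, 0, 0, 0, 0, 1], [0, 0.02, -0.3, 0, 0, 0, 1], [0, 0, -0.25, 0, 0, 0, 1], [0, 0, -0.1, 0, 0, 0, 1], [0, 0, 0, 0, 0, 0, 1], [0, 0, 0, 0, 0, 0, 1]]])

```text
time: 19.65
tool_pos: [0.5947, 0.3504, 0.0621]
tcp_rot: [180.0, 0.0, 13.6]
ft_force: [0.1, 0.1, -2.4]
width: 0.064
```

Emit:
drive_tool(series=[[[0, 0, -0.14, 0, 0, 0, 1], [0, 0, -0.08, 0, 0, 0, 1], [0, 0, -0.04, 0, 0, 0, 1], [0, 0, -0.03, 0, 0, 0, 1], [0, 0, 0, 0, 0, 0, 1], [0, 0, 0, 0, 0, 0, 1]]])

```text
time: 20.25
tool_pos: [0.5948, 0.3506, 0.0478]
tcp_rot: [-180.0, -0.0, 13.6]
ft_force: [0.3, -0.1, -2.1]
width: 0.0641
```

Emit:
drive_tool(series=[[[0, 0, -0.02, 0, 0, 0, 1], [0, 0, -0.01, 0, 0, 0, 1], [0, 0, 0, 0, 0, 0, 1]]])

```text
time: 20.55
tool_pos: [0.595, 0.3506, 0.0469]
tcp_rot: [-180.0, -0.0, 13.6]
ft_force: [-1.4, -0.4, 1.4]
width: 0.064
```

Emit:
drive_tool(series=[[[0, 0, 0, 0, 0, 0, -0.48], [0, 0, 0, 0, 0, 0, -0.6], [0, 0, 0, 0, 0, 0, -1], [0, 0, 0, 0, 0, 0, -1], [0, 0, 0.2, 0, 0, 0, -1], [0, 0, 0.6, 0, 0, 0, -1], [0, 0, 0.9, 0, 0, 0, -1], [0, 0, 0.66, 0, 0, 0, -1], [0.041, -0.61, 0, 0, 0, 0, -1], [0.041, -0.61, 0, 0, 0, 0, -1], [0.041, -0.61, 0, 0, 0, 0, -1], [0.041, -0.61, 0, 0, 0, 0, -1], [0.041, -0.61, 0, 0, 0, 0, -1], [0.041, -0.61, 0, 0, 0, 0, -1], [0.041, -0.61, 0, 0, 0, 0, -1], [0.041, -0.61, 0, 0, 0, 0, -1], [0.041, -0.61, 0, 0, 0, 0, -1], [0.041, -0.61, 0, 0, 0, 0, -1], [0.041, -0.61, 0, 0, 0, 0, -1], [0.041, -0.61, 0, 0, 0, 0, -1]]])

```text
time: 22.55
tool_pos: [0.6195, -0.0168, 0.1652]
tcp_rot: [180.0, -0.1, 13.6]
ft_force: [-0.4, -0.4, 0.2]
width: 0.0886
```

Emit:
drive_tool(series=[[[0, 0, 0, 0, 0, 0, -1], [0, 0, 0, 0, 0, 0, -1], [0, 0, 0, 0, 0, 0, -1]]])

```text
time: 22.85
tool_pos: [0.6194, -0.0147, 0.1646]
tcp_rot: [-180.0, -0.0, 13.6]
ft_force: [-0.6, 0.3, 0.6]
width: 0.0882
```

```bash
python3 - <<'E'
from h import *
print(r.sense()["tool_pos"])
for cn in ("wrist","top","scene"):
    c,Pw,T=cam(cn); cv2.imwrite(f"pics/{cn}3.png",c["color"])
    for n,x,y,rad,z0,z1 in [("jam",.62,-.015,.04,.124,.14),("sug",.617,-.015,.045,.066,.083),("tin",.595,.35,.055,.068,.085)]:
        m,p=top_of(Pw,x,y,rad,z0,z1)
        if len(p)>5: print(cn,n,len(p),((np.percentile(p,1,0)+np.percentile(p,99,0))/2).round(4),circ(p),cv2.minAreaRect((p[:,:2]*1000).astype(np.float32)))
E
```

```text
[ 0.61935066 -0.01469779  0.16460168]
wrist jam 10514 [ 0.62   -0.0152  0.1294] [(np.float64(0.6191), np.float64(-0.0154)), np.float64(0.0269)] ((619.1890869140625, -15.38595962524414), (52.77040100097656, 52.646141052246094), 57.174888610839844)
wrist sug 1983 [ 0.6254 -0.0134  0.0747] [(np.float64(0.6157), np.float64(-0.0142)), np.float64(0.033)] ((627.8014526367188, -9.085338592529297), (39.57880783081055, 65.3226089477539), 22.63072967529297)
top tin 937 [0.5931 0.3513 0.0749] [(np.float64(0.5935), np.float64(0.3518)), np.float64(0.0421)] ((593.2135009765625, 351.97503662109375), (66.5002670288086, 63.864585876464844), 13.019791603088379)
scene jam 89 [ 0.6212 -0.0197  0.1302] [(np.float64(0.6197), np.float64(-0.017)), np.float64(0.0264)] ((625.0028076171875, -25.40285301208496), (52.372886657714844, 32.215335845947266), 32.32581329345703)
scene sug 223 [ 0.6162 -0.0223  0.075 ] [(np.float64(0.6164), np.float64(-0.0167)), np.float64(0.0329)] ((618.5961303710938, -23.808761596679688), (64.26976776123047, 50.49665069580078), 17.947677612304688)
scene tin 391 [0.5947 0.3469 0.0751] [(np.float64(0.5937), np.float64(0.3475)), np.float64(0.0417)] ((593.2857666015625, 348.20831298828125), (65.90509796142578, 66.29871368408203), 11.769182205200195)
```

Tin is placed well. Grasp the jam (tcp to 0.098).

Emit:
drive_tool(series=[[[0, 0, -0.3, 0, 0, 0, -1], [0, 0, -0.4, 0, 0, 0, -1], [0, 0, -0.34, 0, 0, 0, -1], [0, 0, -0.2, 0, 0, 0, -1], [0, 0, -0.1, 0, 0, 0, -1], [0, 0, 0, 0, 0, 0, -0.5], [0, 0, 0, 0, 0, 0, -0.25], [0, 0, 0, 0, 0, 0, -0.15], [0, 0, 0, 0, 0, 0, 0], [0, 0, 0, 0, 0, 0, 0.5], [0, 0, 0, 0, 0, 0, 1], [0, 0, 0, 0, 0, 0, 1]]], force=15)

```text
time: 24.2
tool_pos: [0.6199, -0.0156, 0.098]
tcp_rot: [180.0, -0.1, 13.6]
ft_force: [-0.4, -1.6, 3.7]
width: 0.0516
```

Emit:
drive_tool(series=[[[0, 0, 0.2, 0, 0, 0, 1], [0, 0, 0.5, 0, 0, 0, 1], [0, 0, 0.5, 0, 0, 0, 1], [-0.1, 0.2, 0.4, 0, 0, 0, 1], [-0.21, 0.5, 0, 0, 0, 0, 1], [-0.25, 0.58, 0, 0, 0, 0, 1], [-0.25, 0.58, 0, 0, 0, 0, 1], [-0.25, 0.58, 0, 0, 0, 0, 1], [-0.25, 0.58, 0, 0, 0, 0, 1], [-0.25, 0.58, 0, 0, 0, 0, 1], [-0.25, 0.58, 0, 0, 0, 0, 1], [-0.25, 0.58, 0, 0, 0, 0, 1], [-0.25, 0.58, 0, 0, 0, 0, 1], [-0.25, 0.58, 0, 0, 0, 0, 1], [-0.25, 0.58, 0, 0, 0, 0, 1], [-0.25, 0.58, 0, 0, 0, 0, 1], [-0.25, 0.46, 0, 0, 0, 0, 1], [0, 0, 0, 0, 0, 0, 1], [0, 0, 0, 0, 0, 0, 1]]])

```text
time: 26.1
tool_pos: [0.4533, 0.3615, 0.177]
tcp_rot: [180.0, 0.0, 13.7]
ft_force: [0.3, -0.7, -1.6]
width: 0.0515
```

Emit:
drive_tool(series=[[[0.01, 0.01, -0.3, 0, 0, 0, 1], [0, 0, -0.6, 0, 0, 0, 1], [0, 0, -0.6, 0, 0, 0, 1], [0, 0, -0.5, 0, 0, 0, 1], [0, 0, -0.4, 0, 0, 0, 1], [0, 0, -0.2, 0, 0, 0, 1], [0, 0, -0.1, 0, 0, 0, 1], [0, 0, -0.08, 0, 0, 0, 1], [0, 0, -0.04, 0, 0, 0, 1], [0, 0, 0, 0, 0, 0, 1], [0, 0, 0, 0, 0, 0, 1]]])

```text
time: 27.2
tool_pos: [0.4549, 0.3624, 0.0371]
tcp_rot: [-180.0, -0.1, 13.6]
ft_force: [-0.4, 0.5, -0.9]
width: 0.0516
```

Emit:
drive_tool(series=[[[0, 0, -0.06, 0, 0, 0, 1], [0, 0, -0.03, 0, 0, 0, 1], [0, 0, -0.02, 0, 0, 0, 1], [0, 0, 0, 0, 0, 0, 1], [0, 0, 0, 0, 0, 0, 1]]])

```text
time: 27.7
tool_pos: [0.4543, 0.3621, 0.031]
tcp_rot: [-180.0, 0.0, 13.6]
ft_force: [-1.1, -0.7, 2.5]
width: 0.0516
```

Emit:
drive_tool(series=[[[0, 0, 0, 0, 0, 0, -0.22], [0, 0, 0, 0, 0, 0, -0.3], [0, 0, 0, 0, 0, 0, -0.7], [0, 0, 0, 0, 0, 0, -0.7], [0, 0, 0.2, 0, 0, 0, -0.7], [0, 0, 0.6, 0, 0, 0, -1], [0, 0, 0.9, 0, 0, 0, -1], [0, 0, 0.7, 0, 0, 0, -1], [0.27, -0.63, 0, 0, 0, 0, -1], [0.27, -0.63, 0, 0, 0, 0, -1], [0.27, -0.63, 0, 0, 0, 0, -1], [0.27, -0.63, 0, 0, 0, 0, -1], [0.27, -0.63, 0, 0, 0, 0, -1], [0.27, -0.63, 0, 0, 0, 0, -1], [0.27, -0.63, 0, 0, 0, 0, -1], [0.27, -0.63, 0, 0, 0, 0, -1], [0.27, -0.63, 0, 0, 0, 0, -1], [0.27, -0.63, 0, 0, 0, 0, -1], [0.27, -0.63, 0, 0, 0, 0, -1], [0.27, -0.615, 0, 0, 0, 0, -1]]])

```text
time: 29.7
tool_pos: [0.6169, -0.0167, 0.1516]
tcp_rot: [180.0, -0.1, 13.6]
ft_force: [0.2, 0.2, 1.1]
width: 0.0885
```

Emit:
drive_tool(series=[[[0, 0, 0, 0, 0, 0, -1], [0, 0, 0, 0, 0, 0, -1]]])

```text
time: 29.9
tool_pos: [0.6165, -0.0158, 0.1512]
tcp_rot: [-180.0, -0.0, 13.5]
ft_force: [0.3, 0.1, 0.5]
width: 0.0883
```

```bash
python3 - <<'E'
from h import *
print(r.sense()["tool_pos"])
for cn in ("wrist","top","scene"):
    c,Pw,T=cam(cn); cv2.imwrite(f"pics/{cn}4.png",c["color"])
    for n,x,y,rad,z0,z1 in [("sug",.617,-.015,.045,.066,.083),("jam",.454,.362,.04,.058,.072)]:
        m,p=top_of(Pw,x,y,rad,z0,z1)
        if len(p)>5: print(cn,n,len(p),((np.percentile(p,1,0)+np.percentile(p,99,0))/2).round(4),circ(p))
E
```

```text
[ 0.61645669 -0.01578417  0.15119511]
wrist sug 11297 [ 0.6166 -0.014   0.0735] [(np.float64(0.6159), np.float64(-0.0143)), np.float64(0.033)]
top jam 534 [0.4544 0.3632 0.0643] [(np.float64(0.4547), np.float64(0.3638)), np.float64(0.0269)]
scene sug 460 [ 0.6169 -0.0182  0.0735] [(np.float64(0.6164), np.float64(-0.016)), np.float64(0.0331)]
```

Emit:
drive_tool(series=[[[0, 0, -0.3, 0, 0, 0, -1], [0, 0, -0.5, 0, 0, 0, -1], [0, 0, -0.5, 0, 0, 0, -1], [0, 0, -0.42, 0, 0, 0, -1], [0, 0, -0.25, 0, 0, 0, -1], [0, 0, -0.15, 0, 0, 0, -1], [0, 0, 0, 0, 0, 0, -0.7], [0, 0, 0, 0, 0, 0, -0.54], [0, 0, 0, 0, 0, 0, -0.46], [0, 0, 0, 0, 0, 0, -0.3], [0, 0, 0, 0, 0, 0, 0.2], [0, 0, 0, 0, 0, 0, 1], [0, 0, 0, 0, 0, 0, 1]]], force=28)

```text
time: 31.35
tool_pos: [0.6174, -0.0152, 0.046]
tcp_rot: [180.0, -0.1, 13.6]
ft_force: [0.5, 1.3, 5.5]
width: 0.0659
```

Emit:
drive_tool(series=[[[0, 0, 0.2, 0, 0, 0, 1], [0, 0, 0.5, 0, 0, 0, 1], [0, 0, 0.6, 0, 0, 0, 1], [0, 0, 0.6, 0, 0, 0, 1], [-0.1, -0.2, 0.5, 0, 0, 0, 1], [-0.2, -0.43, 0, 0, 0, 0, 1], [-0.26, -0.58, 0, 0, 0, 0, 1], [-0.26, -0.58, 0, 0, 0, 0, 1], [-0.26, -0.58, 0, 0, 0, 0, 1], [-0.26, -0.58, 0, 0, 0, 0, 1], [-0.26, -0.58, 0, 0, 0, 0, 1], [-0.26, -0.58, 0, 0, 0, 0, 1], [-0.26, -0.58, 0, 0, 0, 0, 1], [-0.26, -0.58, 0, 0, 0, 0, 1], [-0.26, -0.58, 0, 0, 0, 0, 1], [-0.26, -0.58, 0, 0, 0, 0, 1], [-0.22, -0.6, 0, 0, 0, 0, 1], [0, 0, 0, 0, 0, 0, 1], [0, 0, 0, 0, 0, 0, 1]]])

```text
time: 33.25
tool_pos: [0.4591, -0.3666, 0.1637]
tcp_rot: [-179.9, 0.1, 13.5]
ft_force: [-0.0, -0.9, -3.8]
width: 0.0655
```

Emit:
drive_tool(series=[[[0, 0, -0.3, 0, 0, 0, 1], [0, 0, -0.5, 0, 0, 0, 1], [0, 0, -0.5, 0, 0, 0, 1], [0, 0, -0.4, 0, 0, 0, 1], [0, 0, -0.2, 0, 0, 0, 1], [0, 0, -0.1, 0, 0, 0, 1], [0, 0, -0.1, 0, 0, 0, 1], [0, 0, 0, 0, 0, 0, 1], [0, 0, 0, 0, 0, 0, 1]]])

```text
time: 34.15
tool_pos: [0.4609, -0.3672, 0.0606]
tcp_rot: [179.9, -0.1, 13.6]
ft_force: [0.0, 0.2, -3.4]
width: 0.0655
```

Emit:
drive_tool(series=[[[0, 0, -0.08, 0, 0, 0, 1], [0, 0, -0.05, 0, 0, 0, 1], [0, 0, -0.03, 0, 0, 0, 1], [0, 0, -0.02, 0, 0, 0, 1], [0, 0, 0, 0, 0, 0, 1], [0, 0, 0, 0, 0, 0, 1]]])

```text
time: 34.75
tool_pos: [0.4603, -0.3668, 0.051]
tcp_rot: [180.0, -0.0, 13.6]
ft_force: [-1.9, 0.8, -0.5]
width: 0.0653
```

Emit:
drive_tool(series=[[[0, 0, -0.01, 0, 0, 0, 1], [0, 0, 0, 0, 0, 0, 1], [0, 0, 0, 0, 0, 0, -0.52], [0, 0, 0, 0, 0, 0, -0.65], [0, 0, 0, 0, 0, 0, -1], [0, 0, 0, 0, 0, 0, -1], [0, 0, 0.2, 0, 0, 0, -1], [0, 0, 0.6, 0, 0, 0, -1], [0, 0, 0.9, 0, 0, 0, -1], [0, 0, 0.9, 0, 0, 0, -1], [0, 0, 0.7, 0, 0, 0, -1], [0, -0.7, 0.2, 0, 0, 0, -1], [0, -0.8, 0, 0, 0, 0, -1], [0, -0.8, 0, 0, 0, 0, -1], [0, -0.8, 0, 0, 0, 0, -1], [0, -0.8, 0, 0, 0, 0, -1], [0, 0, 0, 0, 0, 0, -1], [0, 0, 0, 0, 0, 0, -1]]])

```text
time: 36.55
tool_pos: [0.4599, -0.5623, 0.2251]
tcp_rot: [-180.0, -0.0, 13.5]
ft_force: [0.5, 0.8, 0.3]
width: 0.088
```

```bash
python3 - <<'E'
from h import *
print(r.sense()["tool_pos"], r.sense()["time"])
G=dict(sug=(.460,-.367,.072,.088),honey=(.45,-.203,.061,.073),tin=(.595,.35,.07,.083),jam=(.454,.362,.058,.072),cin=(.6095,.213,.044,.057))
for cn in ("top","scene"):
    c,Pw,T=cam(cn); cv2.imwrite(f"pics/{cn}5.png",c["color"])
    for n,(x,y,z0,z1) in G.items():
        m,p=top_of(Pw,x,y,.055,z0,z1); print(cn,n,len(p),np.median(p,0).round(4),circ(p))
a=cv2.imread("pics/top5.png");b=cv2.imread("pics/scene5.png")
cv2.imwrite("pics/v4.png",np.vstack([cv2.resize(a[130:330,100:540],(792,360)),cv2.resize(b[140:440,180:480],(240,240)).repeat(1,0) if 0 else cv2.resize(b[160:430,190:490],(792,712))[100:340]]))
E
```

```text
[ 0.45993787 -0.56229841  0.22509427] 36.55
top sug 847 [ 0.4588 -0.3633  0.0804] [(np.float64(0.4596), np.float64(-0.364)), np.float64(0.0333)]
top honey 507 [ 0.45   -0.1999  0.0666] [(np.float64(0.4497), np.float64(-0.2)), np.float64(0.0262)]
top tin 914 [0.5922 0.3504 0.0769] [(np.float64(0.5941), np.float64(0.3517)), np.float64(0.0431)]
top jam 533 [0.4541 0.3628 0.065 ] [(np.float64(0.455), np.float64(0.3641)), np.float64(0.027)]
top cin 195 [0.6097 0.2143 0.0507] [(np.float64(0.6085), np.float64(0.2147)), np.float64(0.0175)]
scene sug 864 [ 0.4612 -0.3686  0.0807] [(np.float64(0.4587), np.float64(-0.367)), np.float64(0.0339)]
scene honey 393 [ 0.4501 -0.2041  0.0669] [(np.float64(0.4493), np.float64(-0.2032)), np.float64(0.0266)]
scene tin 375 [0.5947 0.3437 0.077 ] [(np.float64(0.5937), np.float64(0.3461)), np.float64(0.0416)]
scene jam 191 [0.4548 0.3593 0.0648] [(np.float64(0.4524), np.float64(0.3617)), np.float64(0.0292)]
scene cin 110 [0.6095 0.211  0.0504] [(np.float64(0.6094), np.float64(0.2125)), np.float64(0.0183)]
```

View pics/v4.png

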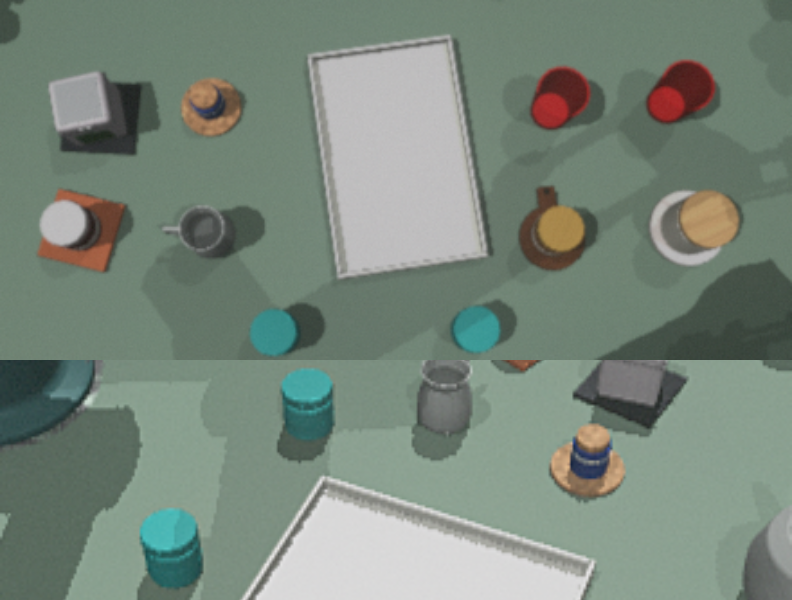

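The picture shows all five containers upright on their mats: tin (80,105), pot (210,98), jam (68,225), honey (558,230) and canister (708,220). The apparent offsets are parallax, and the depth measurements agree with the mat centres.

```bash
python3 -c "
from bench import r
r.finish_job(); print(r.sense()['time'])"
```

```text
the job is handed in; nothing more can be done
the job is handed in; nothing more can be done
```

I took both stacks apart and set each container down on its own mat. The order was cinnamon pot to cork, honey jar to paddle, tea tin to slate, jam jar to terracotta and sugar canister to marble. It took about 36.6 s of the 109 s, and the job is handed in (no verdict was reported).

- **Position:** in the last top and scene pictures, each container's centre was within about 4 mm of the mat centre I had measured. The limit is 15 mm.
- **Height and uprightness:** lid heights match each container resting flat on its mat, and all five look upright in the final picture. I did not measure the tilt angles.
- **Disagreement:** the two cameras differed by 2–6 mm in y, so I averaged them for the targets. The widest gap was on the tin, 0.346 against 0.352 m.
- **Other:** at the end the gripper was open and about 20 cm from the nearest container. I left the turquoise jars, the glasses and the jug alone. I felt for contact before each release; for the light cinnamon pot the force was too small to tell, so that one rests on height alone.

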